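Slide the top soldering tile onto the hearth

ROBOT

A 7-joint arm with a two-finger parallel gripper is mounted at the origin on the work surface. World frame = base frame: x ahead of the robot, y to its left, z up, the work surface at z = 0. Lengths are in m, angles in rad, forces in N, time in s.
With the tool pointing down it reaches from about 0.4 to 0.85 m from the base axis. Payload 4.5 kg.
Tool frame: the origin (TCP) lies at the very end of the fingers, on their centre line; the grasp point (between the pads) lies 19 mm behind it; z points along the fingers, x is the direction in which the jaws open and shut, and the axes are right-handed (so a half turn about z gives the same grasp; the last joint's range is limited). The gripper opens to 88 mm and grips with 3 to 60 N. Pads are 18 mm wide; open, the fingers measure 123 mm over their backs; the gripper's body (75 mm by 187 mm) begins 45 mm behind the grasp point.
Start: joints at [1.34, 0.689, -0.195, 1.565, 0.157, 0.902, -0.215], TCP at [0.164, -0.603, 0.239] pointing down, gripper open.
Joint ranges: [-3.01, 3.01], [-0.46, 2.08], [-1.47, 1.51], [0.13, 2.56], [-1, 4.14], [0.04, 2.09], [-2.66, 2.66]. Speed limits (rad/s): [2.57, 2.57, 3.14, 3.14, 3.14, 3.14, 3.14].

INTERFACE

Orientations are given as a unit quaternion [x, y, z, w].
In Python, from plant import * gives the robot as it stands.
- The arm moves only by the tool apply_moves, never from a script. Its argument "series" is a list of rows, each an object of numbers: "x", "y", "z": the shift along the tool's x, y, z in units of 80 cm (1.0 is 80 cm); "wx", "wy", "wz": the turn, a rotation vector about the tool's x, y, z in units of pi rad (1.0 is pi rad); "fingers": the opening, from -1 (shut) to 1 (fully open), so that 0 is half open. In form: [{"x": .., "y": .., "z": .., "wx": .., "wy": .., "wz": .., "fingers": ..}, ...]. A call has 1 to 8 rows; each row shifts and turns the pose as measured when the row begins, along the tool's axes as they then stand; what a row does not reach is not made up. A row lasts 1/8 s, in which the tool goes at most 62.5 mm and 10.7 degrees, less where a joint would pass 70% of its speed; a pose out of reach is approached as far as the arm can. A call with a number of a shift or a turn outside -1 to 1 is refused whole. A call with a gripper value outside its range is refused whole. The fingers move at their own pace and stop on an object; "force" is the grip in N (left out, the last holds). Time passes only in rows, so rows that do not move let the fingers close. It gives the time, the measured TCP pose, the force and the opening at its end, in the units of the state.
- get_state(): the state, without advancing time (a new reading comes with each control period).
- snapshot(name): name is "scene" or "top" or "wrist"; returns (picture, depth): 400x640x3 uint8, red, green, blue; 400x640 float32, m along the optical axis (not along the pixel's ray), 0 where there is no reading.
- camera_model(name): a dict with "camera_matrix" (3x3 intrinsics, pixels), "world_from_camera" (4x4, takes a point from camera to world coordinates). Camera axes: x right, y up, looking along -z (the intrinsics and any distortion apply to the point x, -y, -z); pixel columns grow to the right and rows downward; lengths in m; the calibration is good to about 2 mm. A picture is of the moment at which its call begins: read the wrist's pose just before it. camera_model takes no time and is no camera call; for the wrist camera it gives the pose at the moment of the call.
- finish_job(): hands the job in, once; it reports no verdict.
The state is a dict: "clock": time; "q": joint angles; "qd": joint speeds; "joint_torque": joint torques, N m; "tool_pos": TCP position; "eef_rot": TCP orientation; "contact_force": force on the tool from outside, world axes, zero at the start; "moment": the same for the moment, N m; "opening": opening from 0.0 (shut) to 1.0 (fully open).
Only numpy, scipy, OpenCV 4.12 (cv2) and the standard library are available. Lean on these libraries where they do the work, as an engineer would, in place of code of your own. Each camera call takes 0.05 s, during which the arm holds its last target. There are 200 camera calls.

TASK

Slide the top soldering tile sideways off the stack, without lifting it or disturbing the two tiles underneath, onto the raised steel platform of the hearth beside it. Press it home against the end stop first and then, from the near side, against the long side fence, each time leaning on it with a steady 6 to 12 N for half a second; leave it lying flush and square against both. The tiles are brittle: never push with more than about 15 N, and leave everything else on the bench where it is.

Things in the scene. Friction and masses are not known exactly. Their poses are not given: they have to be found in the camera images.
- hearth: fixed hearth standing on the bench, z up, origin on the bench plane. Its -y end carries the stack of tiles, its +y end is the raised platform. The top tile is slid along the hearth's +y, and finally along its +x (away from the robot). The -y end and the -x side are open and free for the fingers.
- platform_edge (a point): point on the edge of the raised flat platform that faces the stack, at platform height: 30 mm above the bench, 2 mm below the underside of the top tile. In the hearth's axes the platform runs from here 185 mm along +y, 80 mm to -x and 55 mm to +x. Gap to the stack about 8 mm.
- stack_base (a point): centre of the low steel base (8 mm high, 130 by 112 mm) under the stack of three tiles, on its top face; the tiles lie centred on it within a few mm. The joints between tiles are 20 and 32 mm above the bench; the stack's top is at 44 mm.
- side_fence: fixed straight steel rail on the platform along the hearth's y, at its far (+x) side, 150 mm long (y from -60 to +90 mm about this origin), 8 mm thick, 9 mm high (lower than the tile). Origin on its working face (the face towards -x) at platform height, axes as the hearth's. Seated, the tile's centre is 45 mm on the -x side of this face.
- end_bracket: fixed grey block at the platform's +y end, 85 mm along x, 16 mm high, axes as the hearth's; origin at platform height, middle of its face towards -y. It carries on two rods the end stop: an aluminium bar, 85 mm along x, 10 mm high, clamped anywhere so that its working face (towards -y) is 18 to 43 mm on the -y side of this origin. The setting is not measured: feel for it. The bar does not yield.
- end_pin (a joint): small brass sensing pin, 6 mm thick, in the middle of the end stop's working face. At 0 it sticks out 6 mm; a tile flush with the bar pushes it in to about 0.006 (m). Its spring is very soft (under 1 N) and does not push the tile back.
- tile_top_center (a point): plain white ceramic soldering tile, 90 mm (its x) by 100 mm (its y) by 12 mm thick, about 0.24 kg, brittle; this point is its centre, half-way up. Too wide to be gripped across. The tile on top of the stack, the one to move; axes about parallel to the hearth's (a few degrees off). It lies loose: friction is a few newtons at most.
- tile_mid_center (a point): plain white ceramic soldering tile, 90 mm (its x) by 100 mm (its y) by 12 mm thick, about 0.24 kg, brittle; this point is its centre, half-way up. Too wide to be gripped across. Second in the stack, right under the top tile; loose, to be left in place.
- tile_low_center (a point): plain white ceramic soldering tile, 90 mm (its x) by 100 mm (its y) by 12 mm thick, about 0.24 kg, brittle; this point is its centre, half-way up. Too wide to be gripped across. Bottom of the stack; loose, to be left in place.
- flux_jar: bystander: small jar with black cap, 52 mm wide, 60 mm high, loose; origin under its centre.
- weight: bystander: brass weight with a knob, 40 mm wide, 40 mm high, loose; origin under its centre.
- pickle_bowl: bystander: small blue bowl, 90 mm wide, 45 mm high, loose; origin under its centre.
- ring_mandrel: bystander: upright steel ring mandrel, 60 mm wide foot, 150 mm high, loose; origin under its centre.
- hammer: bystander: hammer lying on the bench, about 0.3 m long, loose.
- graver: bystander: screwdriver-like hand tool lying on the bench, about 0.2 m long, loose.
- steel_block: bystander: square steel bench block, 65 by 65 by 28 mm, loose; origin under its centre.
Mind the look-alikes: they are no part of the job. Leave any red look-alike of the part that bears tile_top_center alone.

How it is judged:
By the outcome, as a careful person would: the job done as asked, in the order asked, and still so for the second after the job is handed in, with the robot touching nothing.
It also fails if it takes over 64 s, if anything falls off the work surface, if the arm or the gripper's body presses on something with over 40 N, if the wrist force passes 120 N, or if a joint passes its speed limit or range.

## Working session

There is one attempt and no reset: what is moved stays moved. The work goes in short steps, Python scripts to look and compute and a tool call to move; the robot and the scene stay as the last step left them, time stands still between calls to the robot, and variables do not carry over. Pictures are saved under pics/ and viewed, about 8 in all and at most 12, crops included, and the job is handed in when it is done.

Besides the shell and the picture viewer there is one more tool, called after "Emit:" by a JSON object that holds its "op" and its "data". apply_moves: Moves the arm, as the interface text tells. Its arguments: {"type":"object","properties":{"series":{"type":"array","items":{"type":"object","properties":{"x":{"type":"number"},"y":{"type":"number"},"z":{"type":"number"},"wx":{"type":"number"},"wy":{"type":"number"},"wz":{"type":"number"},"fingers":{"type":"number"}}}},"force":{"type":"number"}},"required":["series"]}

```bash
ls; mkdir -p pics
python3 - <<'E'
from plant import *
import cv2,numpy as np
s=get_state();print(s)
for n in("top","scene"):
    p,d=snapshot(n);m=camera_model(n);print(n,m)
    cv2.imwrite(f"pics/{n}0.png",p[:,:,::-1]);np.savez(f"pics/{n}0.npz",p=p,d=d,K=m["camera_matrix"],T=m["world_from_camera"])
E
```

```text
pics
{'clock': 0.0, 'q': array([ 1.33979073,  0.68999688, -0.19453871,  1.56633731,  0.15732084,
        0.90246385, -0.215091  ]), 'qd': array([-0.00044824, -0.0004108 , -0.00012271, -0.00031507, -0.00161292,
        0.00034281,  0.00026793]), 'joint_torque': array([ 1.51059010e-05, -5.27564549e+01, -1.26726028e+00, -1.53429562e+01,
       -5.27778617e-02,  6.43584921e-03,  1.63317918e-04]), 'tool_pos': array([ 0.16337608, -0.60262594,  0.23790439]), 'eef_rot': array([ 7.94305001e-01, -6.07518516e-01, -7.55209817e-04, -4.98663309e-04]), 'contact_force': array([-0.13392444,  0.85926018, -0.13122552]), 'moment': array([ 0.03599432, -0.02936483,  0.00373329]), 'opening': 1.0052250566268572}
top {'camera_matrix': array([[422.53397934,   0.        , 316.77588864],
       [  0.        , 422.53397934, 200.94148427],
       [  0.        ,   0.        ,   1.        ]]), 'world_from_camera': array([[ 4.51300626e-03,  9.96536365e-01, -8.30355726e-02,
         4.03552680e-01],
       [-9.99989177e-01,  4.59133326e-03,  7.52366000e-04,
         9.20870125e-03],
       [ 1.13100406e-03,  8.30312784e-02,  9.96546300e-01,
         1.32378062e+00],
       [ 0.00000000e+00,  0.00000000e+00,  0.00000000e+00,
         1.00000000e+00]])}
scene {'camera_matrix': array([[417.11987692,   0.        , 327.06095363],
       [  0.        , 417.11987692, 189.7314701 ],
       [  0.        ,   0.        ,   1.        ]]), 'world_from_camera': array([[-6.67973315e-01, -5.15399060e-01,  5.36819763e-01,
         1.13535908e+00],
       [ 7.44185224e-01, -4.62660674e-01,  4.81802297e-01,
         5.33763266e-01],
       [ 4.49424709e-05,  7.21324413e-01,  6.92597350e-01,
         8.60331013e-01],
       [ 0.00000000e+00,  0.00000000e+00,  0.00000000e+00,
         1.00000000e+00]])}
```

View pics/top0.png

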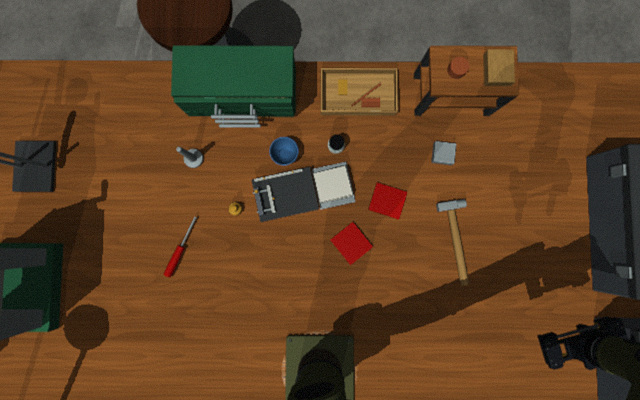

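View pics/scene0.png

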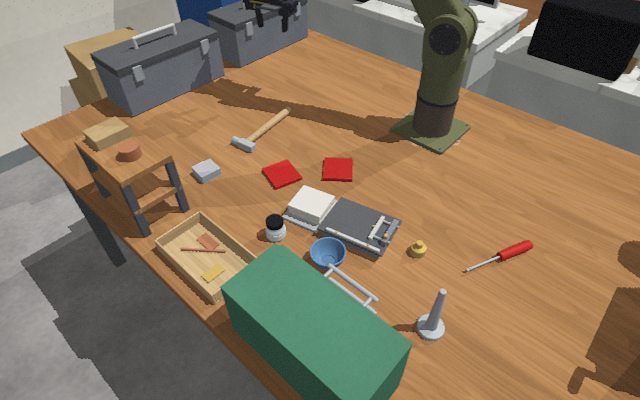

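The top view shows the hearth at px (253–355, 163–220). The white stack is at (334,185), the platform and bracket are to its left, which is +y, and the red look-alikes are at (388,200) and (351,243). Next I'll measure the tile and hearth from the top view.

```bash
cat > h.py <<'E'
import cv2,numpy as np
def ray(K,T,uv,z):
    uv=np.atleast_2d(uv).astype(float)
    c=np.c_[(uv[:,0]-K[0,2])/K[0,0],-(uv[:,1]-K[1,2])/K[1,1],-np.ones(len(uv))]
    d=c@T[:3,:3].T; o=T[:3,3]
    return o+d*((z-o[2])/d[:,2])[:,None]
def proj(K,T,P):
    P=np.atleast_2d(P); c=(P-T[:3,3])@T[:3,:3]
    return np.c_[K[0,0]*c[:,0]/-c[:,2]+K[0,2],-K[1,1]*c[:,1]/-c[:,2]+K[1,2]]
E
python3 - <<'E'
from h import *
f=np.load("pics/top0.npz");p,d,K,T=f["p"],f["d"],f["K"],f["T"]
hsv=cv2.cvtColor(p,cv2.COLOR_RGB2HSV)
m=((hsv[...,1]<60)&(hsv[...,2]>150)).astype(np.uint8)
roi=np.zeros_like(m);roi[155:215,305:365]=1
c=max(cv2.findContours(m*roi,0,2)[0],key=cv2.contourArea)
r=cv2.minAreaRect(c);b=cv2.boxPoints(r);W=ray(K,T,b,.044);print("tile",r,W.round(4),W.mean(0))
print(np.linalg.norm(W-np.roll(W,1,0),axis=1))
# platform by dark mask
m=((hsv[...,1]<70)&(hsv[...,2]<90)).astype(np.uint8)
roi[:]=0;roi[158:225,245:330]=1
c=max(cv2.findContours(m*roi,0,2)[0],key=cv2.contourArea)
r=cv2.minAreaRect(c);b=cv2.boxPoints(r);W=ray(K,T,b,.03);print("plat",r,W.round(4),W.mean(0))
# heights
u,v=np.meshgrid(np.arange(640),np.arange(400))
z=[]
for uv in [(334,185),(290,193),(265,200),(390,200)]:
    q=ray(K,T,uv,0)[0];o=T[:3,3];dd=(q-o);dd/=-( (T[:3,:3].T@dd)[2]);print(uv,(o+dd*d[uv[1],uv[0]]).round(4))
cv2.imwrite("pics/crop.png",cv2.resize(p[150:230,235:370,::-1],None,fx=5.5,fy=5.5,interpolation=cv2.INTER_CUBIC))
E
```

```text
tile ((332.4892272949219, 183.95494079589844), (30.6202335357666, 32.75114440917969), 76.60750579833984) [[ 0.5963  0.0201  0.044 ]
 [ 0.6202 -0.0773  0.044 ]
 [ 0.5287 -0.0988  0.044 ]
 [ 0.5051 -0.0019  0.044 ]] [ 0.56253488 -0.0394494   0.044     ]
[0.09384358 0.10028909 0.09399611 0.09970077]
plat ((286.36212158203125, 193.37173461914062), (43.286441802978516, 62.9166259765625), 77.6192398071289) [[ 0.5784  0.2115  0.03  ]
 [ 0.6214  0.0221  0.03  ]
 [ 0.4904 -0.0071  0.03  ]
 [ 0.4482  0.1808  0.03  ]] [0.53459747 0.10184575 0.03      ]
(334, 185) [ 0.5594 -0.0441  0.0428]
(290, 193) [0.5359 0.091  0.0261]
(265, 200) [0.5132 0.1668 0.034 ]
(390, 200) [ 0.5168 -0.2199  0.0124]
```

View pics/crop.png

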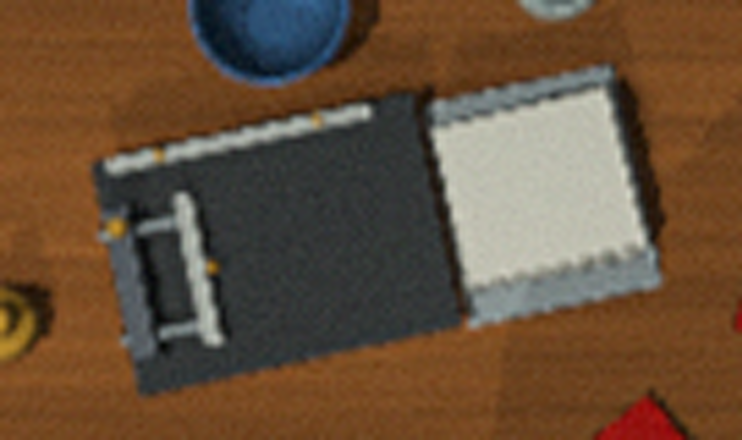

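The crop shows the fence at the upper edge of the platform, from crop px (108,165) to (370,112). The stop bar's face runs from (190,195) to (222,343), and the tile's corners are at (430,120), (610,90), (650,250) and (470,285). The hearth's yaw is about 0.222 rad and the tile's about 0.24. I'll turn the tool first.

```bash
cat >> h.py <<'E'
from scipy.spatial.transform import Rotation as Ro
YAW=0.222
def togo(s,pos=None,xang=None):
    "delta in tool axes & move units to a world position; turn to have tool x at xang, tool z down"
    R=Ro.from_quat(s["eef_rot"]);p=np.array(s["tool_pos"])
    if pos is not None: print("shift units",(R.inv().apply(np.array(pos)-p)/.8).round(4),"m",(np.array(pos)-p).round(4))
    if xang is not None:
        c,n=np.cos(xang),np.sin(xang);G=Ro.from_matrix(np.array([[c,n,0],[n,-c,0],[0,0,-1]]).T)
        print("turn units",((R.inv()*G).as_rotvec()/np.pi).round(4))
E
python3 - <<'E'
from h import *
f=np.load("pics/top0.npz");K,T=f["K"],f["T"]
def px(l):return np.array(l)/5.5+[235,150]
ex=np.array([np.cos(YAW),np.sin(YAW)]);ey=np.array([-ex[1],ex[0]])
def hh(n,l,z):
    w=ray(K,T,px(l),z);print(n,w.round(4).tolist(),"hx",(w[:,:2]@ex).round(4),"hy",(w[:,:2]@ey).round(4))
hh("bar",[(190,195),(205,265),(222,343)],.04);hh("fence",[(108,172),(370,118)],.039);hh("platedge",[(415,95),(462,322)],.03)
hh("bracket",[(128,205),(158,350)],.046);hh("tile",[(430,125),(607,88),(650,248),(470,285)],.044)
E
```

```text
bar [[0.5574, 0.1529, 0.04], [0.5183, 0.144, 0.04], [0.4751, 0.134, 0.04]] hx [0.5774 0.5373 0.4929] hy [0.0264 0.0264 0.0261]
fence [[0.5702, 0.1988, 0.039], [0.6012, 0.0532, 0.039]] hx [0.6    0.5982] hy [ 0.0684 -0.0805]
platedge [[0.6158, 0.0283, 0.03], [0.488, 0.0013, 0.03]] hx [0.6069 0.4763] hy [-0.108  -0.1062]
bracket [[0.5509, 0.1864, 0.046], [0.4707, 0.1686, 0.046]] hx [0.5785 0.4963] hy [0.0605 0.0608]
tile [[0.5967, 0.0196, 0.044], [0.6179, -0.0788, 0.044], [0.5286, -0.1025, 0.044], [0.5076, -0.0029, 0.044]] hx [0.5863 0.5854 0.493  0.4945] hy [-0.1122 -0.2129 -0.2163 -0.1146]
```

Emit:
{"op": "apply_moves", "data": {"series": [{"wz": -0.058, "fingers": 0}, {"wz": -0.058, "fingers": 0}, {"wz": -0.058, "fingers": 0}, {"wz": -0.058, "fingers": 0}, {"wz": -0.058, "fingers": 0}, {"wz": -0.058, "fingers": 0}, {"wz": -0.058, "fingers": 0}, {"wz": -0.058, "fingers": 0}]}}

```text
schema error: expected keys x, y, z, wx, wy, wz, fingers
```

Emit:
{"op": "apply_moves", "data": {"series": [{"x": 0, "y": 0, "z": 0, "wx": 0, "wy": 0, "wz": -0.058, "fingers": 0}, {"x": 0, "y": 0, "z": 0, "wx": 0, "wy": 0, "wz": -0.058, "fingers": 0}, {"x": 0, "y": 0, "z": 0, "wx": 0, "wy": 0, "wz": -0.058, "fingers": 0}, {"x": 0, "y": 0, "z": 0, "wx": 0, "wy": 0, "wz": -0.058, "fingers": 0}, {"x": 0, "y": 0, "z": 0, "wx": 0, "wy": 0, "wz": -0.058, "fingers": 0}, {"x": 0, "y": 0, "z": 0, "wx": 0, "wy": 0, "wz": -0.058, "fingers": 0}, {"x": 0, "y": 0, "z": 0, "wx": 0, "wy": 0, "wz": -0.058, "fingers": 0}, {"x": 0, "y": 0, "z": 0, "wx": 0, "wy": 0, "wz": -0.058, "fingers": 0}]}}

```text
clock: 1.1
tool_pos: [0.1617, -0.5999, 0.234]
eef_rot: [0.995, 0.097, -0.002, -0.005]
contact_force: [-0.3, -1.0, 0.7]
opening: 0.496
```

Run:
```python
from plant import *
from h import *
s=get_state();togo(s,[.579,-.112,.15],YAW);print(s["clock"])
```

```text
shift units [ 0.6299 -0.4966  0.1081] m [ 0.4173  0.4879 -0.084 ]
turn units [-0.0033  0.0009 -0.0088]
1.1
```

Emit:
{"op": "apply_moves", "data": {"series": [{"x": 0.057, "y": -0.045, "z": 0.009, "wx": 0, "wy": 0, "wz": -0.001, "fingers": 0}, {"x": 0.057, "y": -0.045, "z": 0.009, "wx": 0, "wy": 0, "wz": -0.001, "fingers": 0}, {"x": 0.057, "y": -0.045, "z": 0.009, "wx": 0, "wy": 0, "wz": -0.001, "fingers": 0}, {"x": 0.057, "y": -0.045, "z": 0.009, "wx": 0, "wy": 0, "wz": -0.001, "fingers": 0}, {"x": 0.057, "y": -0.045, "z": 0.009, "wx": 0, "wy": 0, "wz": -0.001, "fingers": 0}, {"x": 0.057, "y": -0.045, "z": 0.009, "wx": 0, "wy": 0, "wz": -0.001, "fingers": 0}, {"x": 0.057, "y": -0.045, "z": 0.009, "wx": 0, "wy": 0, "wz": -0.001, "fingers": 0}, {"x": 0.057, "y": -0.045, "z": 0.009, "wx": 0, "wy": 0, "wz": -0.001, "fingers": 0}]}}

```text
clock: 2.1
tool_pos: [0.4645, -0.2399, 0.1734]
eef_rot: [0.995, 0.103, -0.003, -0.005]
contact_force: [1.2, -1.3, 0.2]
opening: 0.502
```

Run:
```python
from plant import *
from h import *
s=get_state();togo(s,[.579,-.112,.15],YAW);print(s["clock"],s["tool_pos"])
```

```text
shift units [ 0.1729 -0.127   0.0297] m [ 0.1145  0.1279 -0.0234]
turn units [-0.0032  0.0014 -0.0051]
2.1 [ 0.46453204 -0.23991058  0.17337428]
```

Emit:
{"op": "apply_moves", "data": {"series": [{"x": 0.057, "y": -0.042, "z": 0.01, "wx": -0.001, "wy": 0, "wz": -0.002, "fingers": 0}, {"x": 0.057, "y": -0.042, "z": 0.01, "wx": -0.001, "wy": 0, "wz": -0.002, "fingers": 0}, {"x": 0.057, "y": -0.042, "z": 0.01, "wx": -0.001, "wy": 0, "wz": -0.001, "fingers": 0}, {"x": 0, "y": 0, "z": 0, "wx": 0, "wy": 0, "wz": 0, "fingers": 0}]}}

```text
clock: 2.6
tool_pos: [0.5823, -0.1017, 0.1472]
eef_rot: [0.993, 0.115, -0.002, -0.002]
contact_force: [-0.4, -0.2, -0.1]
opening: 0.497
```

Run:
```python
from plant import *
from h import *
s=get_state();togo(s,[.579,-.112,.15],YAW);print(s["clock"],s["tool_pos"],s["contact_force"])
m=camera_model("wrist");p,d=snapshot("wrist");print(m)
cv2.imwrite("pics/w1.png",p[:,:,::-1]);np.savez("pics/w1.npz",p=p,d=d,K=m["camera_matrix"],T=m["world_from_camera"])
```

```text
shift units [-0.0069  0.0116 -0.0035] m [-0.0033 -0.0103  0.0028]
turn units [-0.0012  0.001   0.0026]
2.6 [ 0.5822731  -0.10168429  0.14723319] [-0.35664461 -0.17396037 -0.13757659]
{'camera_matrix': array([[329.94704935,   0.        , 324.76810885],
       [  0.        , 329.94704935, 199.6172116 ],
       [  0.        ,   0.        ,   1.        ]]), 'world_from_camera': array([[ 0.97347135, -0.21811341, -0.06913805,  0.56603335],
       [ 0.22880071,  0.92537136,  0.30222189, -0.02328807],
       [-0.00194028, -0.31002319,  0.95072702,  0.29360793],
       [ 0.        ,  0.        ,  0.        ,  1.        ]])}
```

View pics/w1.png

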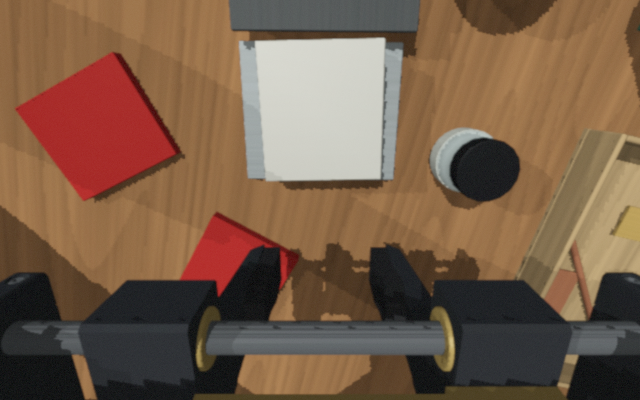

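The wrist view shows the tile's top face at px (255–386, 38–185), seen over the fingers, with the platform edge at row 28. I'll measure it here.

```bash
cat >> h.py <<'E'
def tile(p,K,T,z,roi,vmin=150):
    hsv=cv2.cvtColor(p,cv2.COLOR_RGB2HSV)
    m=((hsv[...,1]<40)&(hsv[...,2]>vmin)).astype(np.uint8)
    k=np.zeros_like(m);k[roi[1]:roi[3],roi[0]:roi[2]]=1
    c=max(cv2.findContours(m*k,0,2)[0],key=cv2.contourArea)[:,0]
    w=ray(K,T,c,z)[:,:2].astype(np.float32);r=cv2.minAreaRect(w)
    c0=np.array(r[0]);ex=np.array([np.cos(YAW),np.sin(YAW)]);ey=np.array([-ex[1],ex[0]])
    print("tile",np.round(r[0],4),np.round(r[1],4),"ang",r[2],np.radians(r[2]),"hx,hy",round(c0@ex,4),round(c0@ey,4))
E
python3 - <<'E'
from plant import *
from h import *
f=np.load("pics/w1.npz");p,K,T=f["p"],f["K"],f["T"]
hsv=cv2.cvtColor(p,cv2.COLOR_RGB2HSV);print(hsv[110,242:262].tolist(),hsv[110,380:396].tolist(),hsv[172:190,320].tolist())
for v in (150,180,200): tile(p,K,T,.044,(230,30,410,195),v)
togo(get_state(),[.579,-.112,.15],YAW)
# platform edge direction
w=ray(K,T,[(230,30),(419,31)],.03);print(w, np.arctan2(w[1,1]-w[0,1],w[1,0]-w[0,0]))
E
```

```text
[[14, 100, 145], [17, 36, 149], [60, 5, 160], [86, 11, 166], [86, 12, 168], [90, 11, 166], [86, 11, 166], [90, 11, 167], [86, 12, 167], [86, 12, 168], [86, 11, 166], [86, 11, 167], [90, 12, 166], [90, 11, 165], [90, 11, 166], [90, 9, 169], [86, 12, 176], [80, 8, 184], [45, 8, 199], [34, 10, 208]] [[36, 12, 207], [37, 11, 202], [34, 11, 170], [53, 8, 125], [90, 11, 111], [90, 13, 142], [90, 11, 160], [86, 13, 163], [83, 12, 164], [90, 11, 163], [86, 11, 164], [90, 11, 163], [86, 11, 163], [86, 13, 163], [86, 12, 165], [90, 11, 163]] [[30, 10, 203], [30, 11, 203], [30, 10, 203], [34, 10, 203], [33, 11, 203], [33, 11, 202], [34, 10, 199], [30, 11, 178], [18, 30, 129], [15, 100, 87], [15, 137, 80], [14, 136, 79], [14, 140, 80], [14, 142, 79], [14, 140, 80], [14, 148, 76], [14, 135, 89], [15, 137, 112]]
tile [ 0.5656 -0.0388] [0.1134 0.1006] ang 13.21082878112793 0.2305724591479117 hx,hy 0.5432 -0.1624
tile [ 0.561 -0.04 ] [0.1001 0.0989] ang 14.34863567352295 0.2504309356720896 hx,hy 0.5385 -0.1625
tile [ 0.566  -0.0385] [0.0886 0.0976] ang 14.284369468688965 0.2493092787999755 hx,hy 0.5436 -0.1622
shift units [-0.0036  0.0079 -0.0037] m [-0.0014 -0.0068  0.0029]
turn units [-0.0005  0.002   0.0014]
[[0.48939151 0.00231636 0.03      ]
 [0.62202115 0.03277921 0.03      ]] 0.22576780082114717
```

Emit:
{"op": "apply_moves", "data": {"series": [{"x": 0, "y": 0.003, "z": 0.025, "wx": 0, "wy": 0, "wz": 0.001, "fingers": 0}, {"x": 0, "y": 0.003, "z": 0.025, "wx": 0, "wy": 0, "wz": 0, "fingers": 0}, {"x": 0, "y": 0.003, "z": 0.025, "wx": 0, "wy": 0.001, "wz": 0, "fingers": 0}, {"x": 0, "y": 0.003, "z": 0.025, "wx": 0, "wy": 0, "wz": 0, "fingers": 0}, {"x": 0, "y": 0, "z": 0, "wx": 0, "wy": 0, "wz": 0, "fingers": 0}, {"x": 0, "y": 0, "z": 0, "wx": 0, "wy": 0, "wz": 0, "fingers": 0}]}}

```text
clock: 3.4
tool_pos: [0.5773, -0.1246, 0.0645]
eef_rot: [0.994, 0.106, -0.004, 0.002]
contact_force: [0.7, -0.2, -0.3]
opening: 0.498
```

```bash
cat >> h.py <<'E'
def rep(s,pos=None,xang=YAW):
    p=np.array(s["tool_pos"]);ex=np.array([np.cos(YAW),np.sin(YAW)]);ey=np.array([-ex[1],ex[0]]);f=np.array(s["contact_force"])
    print("t",s["clock"],"hx,hy,z",(p[:2]@ex).round(4),(p[:2]@ey).round(4),p[2].round(4),"F h",(f[:2]@ex).round(2),(f[:2]@ey).round(2),f[2].round(2))
    if pos is not None: pos=np.r_[ex*pos[0]+ey*pos[1],pos[2]]
    togo(s,pos,xang)
E
python3 - <<'E'
from plant import *
from h import *
rep(get_state(),[.543,-.240,.037])
E
```

```text
t 3.4 hx,hy,z 0.5357 -0.2486 0.0645 F h 0.66 -0.41 -0.27
shift units [ 0.0093 -0.011   0.0342] m [ 0.0052  0.01   -0.0275]
turn units [ 0.0012  0.003  -0.0028]
```

Emit:
{"op": "apply_moves", "data": {"series": [{"x": 0.003, "y": -0.001, "z": 0.009, "wx": 0, "wy": 0.001, "wz": -0.001, "fingers": 0}, {"x": 0.003, "y": -0.001, "z": 0.009, "wx": 0, "wy": 0.001, "wz": -0.001, "fingers": 0}, {"x": 0.003, "y": -0.001, "z": 0.009, "wx": 0, "wy": 0.001, "wz": -0.001, "fingers": 0}, {"x": 0, "y": 0, "z": 0.004, "wx": 0, "wy": 0, "wz": 0, "fingers": 0}, {"x": 0, "y": 0, "z": 0, "wx": 0, "wy": 0, "wz": 0, "fingers": 0}]}}

```text
clock: 4.03
tool_pos: [0.5853, -0.12, 0.0393]
eef_rot: [0.994, 0.112, 0.002, 0.002]
contact_force: [-1.1, -0.3, 0.7]
opening: 0.498
```

Run:
```python
from plant import *
from h import *
import time
rep(get_state(),[.543,-.240,.037])
m=camera_model("wrist");p,d=snapshot("wrist")
cv2.imwrite("pics/w2.png",p[:,:,::-1])
rep(get_state(),[.543,-.240,.037])
```

```text
t 4.025 hx,hy,z 0.5446 -0.2459 0.0393 F h -1.12 -0.08 0.7
shift units [-0.0019 -0.0074  0.0028] m [-0.0028  0.0054 -0.0023]
turn units [ 0.0013 -0.001   0.0006]
t 4.075 hx,hy,z 0.5446 -0.2459 0.0394 F h 0.5 -0.02 0.27
shift units [-0.002  -0.0074  0.003 ] m [-0.0029  0.0054 -0.0024]
turn units [ 0.0013 -0.0011  0.0006]
```

View pics/w2.png

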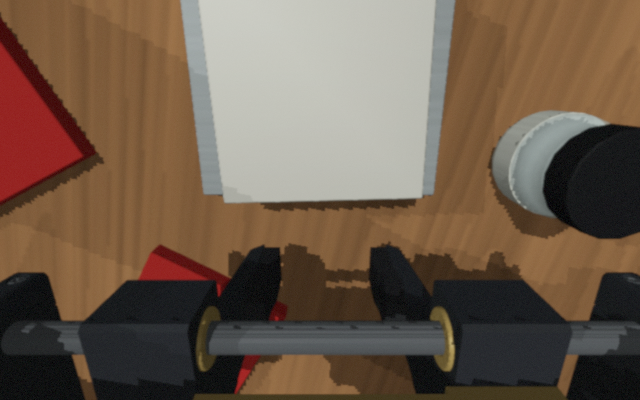

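The wrist view shows the fingertips at px (264,250) and (385,250), centred on the tile's near edge (row 200, columns 222–422). I'll advance slowly to contact.

Emit:
{"op": "apply_moves", "data": {"series": [{"x": -0.001, "y": -0.006, "z": 0.001, "wx": 0, "wy": 0, "wz": 0, "fingers": 0}, {"x": 0, "y": -0.006, "z": 0.001, "wx": 0, "wy": 0, "wz": 0, "fingers": 0}, {"x": 0, "y": -0.006, "z": 0.001, "wx": 0, "wy": 0, "wz": 0, "fingers": 0}, {"x": 0, "y": -0.004, "z": 0, "wx": 0, "wy": 0, "wz": 0, "fingers": 0}, {"x": 0, "y": -0.003, "z": 0, "wx": 0, "wy": 0, "wz": 0, "fingers": 0}, {"x": 0, "y": -0.003, "z": 0, "wx": 0, "wy": 0, "wz": 0, "fingers": 0}]}}

```text
clock: 4.82
tool_pos: [0.5795, -0.0969, 0.0374]
eef_rot: [0.994, 0.112, 0.002, 0.002]
contact_force: [0.3, -1.2, -0.1]
opening: 0.504
```

Run:
```python
from plant import *
from h import *
rep(get_state(),[.543,-.220,.037])
```

```text
t 4.825 hx,hy,z 0.5439 -0.2221 0.0374 F h 0.08 -1.24 -0.1
shift units [-0.0012 -0.0026  0.0004] m [-0.0014  0.0018 -0.0004]
turn units [ 0.0015 -0.0013  0.0007]
```

Emit:
{"op": "apply_moves", "data": {"series": [{"x": 0, "y": -0.003, "z": 0, "wx": 0, "wy": 0, "wz": 0, "fingers": 0}, {"x": 0, "y": -0.003, "z": 0, "wx": 0, "wy": 0, "wz": 0, "fingers": 0}, {"x": 0, "y": -0.003, "z": 0, "wx": 0, "wy": 0, "wz": 0, "fingers": 0}, {"x": 0, "y": -0.004, "z": 0, "wx": 0, "wy": 0, "wz": 0, "fingers": 0}, {"x": 0, "y": -0.004, "z": 0, "wx": 0, "wy": 0, "wz": 0, "fingers": 0}, {"x": 0, "y": -0.004, "z": 0, "wx": 0, "wy": 0, "wz": 0, "fingers": 0}, {"x": 0, "y": -0.004, "z": 0, "wx": 0, "wy": 0, "wz": 0, "fingers": 0}, {"x": 0, "y": -0.004, "z": 0, "wx": 0, "wy": 0, "wz": 0, "fingers": 0}]}}

```text
clock: 5.82
tool_pos: [0.5743, -0.0746, 0.0373]
eef_rot: [0.994, 0.111, 0.002, 0.003]
contact_force: [0.2, -1.2, 0.1]
opening: 0.502
```

Run:
```python
from plant import *
from h import *
rep(get_state(),[.543,-.106,.037])
m=camera_model("wrist");p,d=snapshot("wrist")
rep(get_state())
cv2.imwrite("pics/w3.png",p[:,:,::-1])
```

```text
t 5.825 hx,hy,z 0.5437 -0.1992 0.0373 F h -0.04 -1.27 0.09
shift units [-0.0009 -0.1165 -0.0004] m [-0.0212  0.0908 -0.0003]
turn units [ 0.0022 -0.0013  0.0001]
t 5.875 hx,hy,z 0.5438 -0.1985 0.0373 F h -1.41 -0.76 0.72
turn units [ 0.002  -0.0013  0.0004]
```

View pics/w3.png

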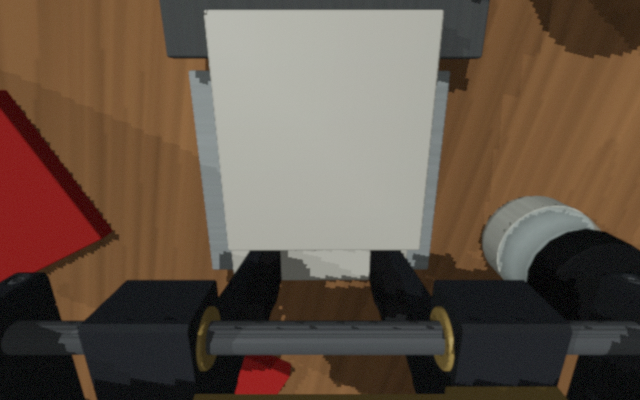

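The view shows the top tile moved squarely onto the platform edge, with the tile under it exposed and still in place (rows 250–280). I'll carry on.

Emit:
{"op": "apply_moves", "data": {"series": [{"x": 0, "y": -0.006, "z": 0, "wx": 0, "wy": 0, "wz": 0, "fingers": 0}, {"x": 0, "y": -0.006, "z": 0, "wx": 0, "wy": 0, "wz": 0, "fingers": 0}, {"x": 0, "y": -0.006, "z": 0, "wx": 0, "wy": 0, "wz": 0, "fingers": 0}, {"x": 0, "y": -0.006, "z": 0, "wx": 0, "wy": 0, "wz": 0, "fingers": 0}, {"x": 0, "y": -0.006, "z": 0, "wx": 0, "wy": 0, "wz": 0, "fingers": 0}, {"x": 0, "y": -0.006, "z": 0, "wx": 0, "wy": 0, "wz": 0, "fingers": 0}, {"x": 0, "y": -0.006, "z": 0, "wx": 0, "wy": 0, "wz": 0, "fingers": 0}, {"x": 0, "y": -0.006, "z": 0, "wx": 0, "wy": 0, "wz": 0, "fingers": 0}]}}

```text
clock: 6.88
tool_pos: [0.5654, -0.0347, 0.0374]
eef_rot: [0.994, 0.111, 0.003, 0.003]
contact_force: [1.2, -1.3, 1.5]
opening: 0.502
```

Run:
```python
from plant import *
from h import *
rep(get_state(),[.543,-.090,.037])
```

```text
t 6.875 hx,hy,z 0.5439 -0.1584 0.0374 F h 0.88 -1.52 1.5
shift units [-0.0011 -0.0855 -0.0002] m [-0.0159  0.0665 -0.0004]
turn units [ 0.0024 -0.0014  0.0001]
```

Emit:
{"op": "apply_moves", "data": {"series": [{"x": 0, "y": -0.006, "z": 0, "wx": -0.001, "wy": 0, "wz": 0, "fingers": 0}, {"x": 0, "y": -0.006, "z": 0, "wx": 0.001, "wy": 0, "wz": 0, "fingers": 0}, {"x": 0, "y": -0.006, "z": 0, "wx": 0.001, "wy": 0, "wz": 0, "fingers": 0}, {"x": 0, "y": -0.006, "z": 0, "wx": 0, "wy": 0, "wz": 0, "fingers": 0}, {"x": 0, "y": -0.006, "z": 0, "wx": 0, "wy": 0, "wz": 0, "fingers": 0}, {"x": 0, "y": -0.006, "z": 0, "wx": 0, "wy": 0, "wz": 0, "fingers": 0}, {"x": 0, "y": -0.006, "z": 0, "wx": 0, "wy": 0, "wz": 0, "fingers": 0}, {"x": 0, "y": -0.006, "z": 0, "wx": 0, "wy": 0, "wz": 0, "fingers": 0}]}}

```text
clock: 7.88
tool_pos: [0.5556, 0.0065, 0.0367]
eef_rot: [0.994, 0.111, 0.002, 0.001]
contact_force: [0.6, -1.7, -0.2]
opening: 0.5
```

Run:
```python
from plant import *
from h import *
rep(get_state(),[.543,-.090,.035])
```

```text
t 7.875 hx,hy,z 0.5434 -0.116 0.0367 F h 0.19 -1.84 -0.18
shift units [-0.0005 -0.0325  0.002 ] m [-0.0061  0.0252 -0.0017]
turn units [ 0.0008 -0.0011  0.0004]
```

Emit:
{"op": "apply_moves", "data": {"series": [{"x": 0, "y": -0.003, "z": 0, "wx": 0, "wy": 0, "wz": 0, "fingers": 0}, {"x": 0, "y": -0.003, "z": 0, "wx": 0, "wy": 0, "wz": 0, "fingers": 0}, {"x": 0, "y": -0.003, "z": 0, "wx": 0, "wy": 0, "wz": 0, "fingers": 0}, {"x": 0, "y": -0.003, "z": 0, "wx": 0, "wy": 0, "wz": 0, "fingers": 0}, {"x": 0, "y": -0.003, "z": 0.001, "wx": 0, "wy": 0, "wz": 0, "fingers": 0}, {"x": 0, "y": -0.003, "z": 0.001, "wx": 0, "wy": 0, "wz": 0, "fingers": 0}, {"x": 0, "y": -0.003, "z": 0, "wx": 0, "wy": 0, "wz": 0, "fingers": 0}]}}

```text
clock: 8.75
tool_pos: [0.5522, 0.0226, 0.0354]
eef_rot: [0.994, 0.111, 0.002, 0.002]
contact_force: [0.6, -1.9, 0.9]
opening: 0.499
```

Run:
```python
from plant import *
from h import *
rep(get_state(),[.543,-.090,.035])
m=camera_model("wrist");p,d=snapshot("wrist")
rep(get_state())
K,T=m["camera_matrix"],m["world_from_camera"]
np.savez("pics/w4.npz",p=p,K=K,T=T)
cv2.imwrite("pics/w4.png",p[:,:,::-1])
```

```text
t 8.75 hx,hy,z 0.5436 -0.0995 0.0354 F h 0.12 -2.01 0.89
shift units [-0.0008 -0.0119  0.0004] m [-0.0027  0.0092 -0.0004]
turn units [ 0.0014 -0.0013 -0.0001]
t 8.8 hx,hy,z 0.5436 -0.0988 0.0353 F h 0.56 -0.78 0.28
turn units [ 0.0012 -0.0012  0.0002]
```

View pics/w4.png

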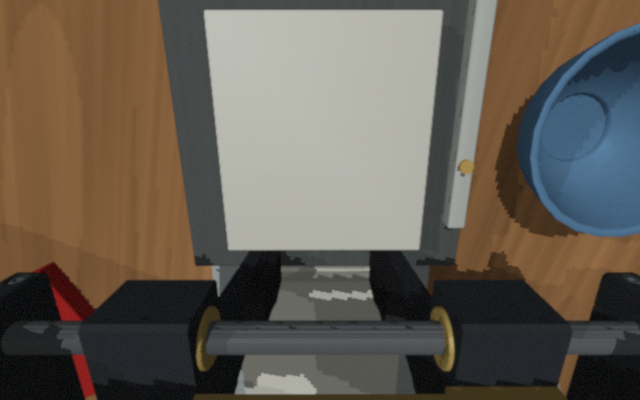

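The view shows the tile lying square on the platform at px (205–441, 10–250), with the fence to its right and a gap between them. I'll creep towards the stop.

Emit:
{"op": "apply_moves", "data": {"series": [{"x": 0, "y": -0.002, "z": 0, "wx": 0, "wy": 0, "wz": 0, "fingers": 0}, {"x": 0, "y": -0.002, "z": 0, "wx": 0, "wy": 0, "wz": 0, "fingers": 0}, {"x": 0, "y": -0.002, "z": 0, "wx": 0, "wy": 0, "wz": 0, "fingers": 0}, {"x": 0, "y": -0.002, "z": 0, "wx": 0, "wy": 0, "wz": 0, "fingers": 0}, {"x": 0, "y": -0.002, "z": 0, "wx": 0, "wy": 0, "wz": 0, "fingers": 0}, {"x": 0, "y": -0.002, "z": 0, "wx": 0, "wy": 0, "wz": 0, "fingers": 0}]}}

```text
clock: 9.55
tool_pos: [0.5498, 0.0331, 0.0353]
eef_rot: [0.994, 0.111, 0.002, 0.002]
contact_force: [0.7, -1.8, 0.1]
opening: 0.497
```

Run:
```python
from plant import *
from h import *
rep(get_state(),[.543,-.083,.035])
```

```text
t 9.55 hx,hy,z 0.5436 -0.0887 0.0353 F h 0.24 -1.92 0.13
shift units [-0.0008 -0.0072  0.0004] m [-0.0019  0.0055 -0.0003]
turn units [ 0.0013 -0.0012  0.0001]
```

Emit:
{"op": "apply_moves", "data": {"series": [{"x": 0, "y": -0.0015, "z": 0, "wx": 0, "wy": 0, "wz": 0, "fingers": 0}, {"x": 0, "y": -0.0015, "z": 0, "wx": 0, "wy": 0, "wz": 0, "fingers": 0}, {"x": 0, "y": -0.0015, "z": 0, "wx": 0, "wy": 0, "wz": 0, "fingers": 0}, {"x": 0, "y": -0.0015, "z": 0, "wx": 0, "wy": 0, "wz": 0, "fingers": 0}]}}

```text
clock: 10.05
tool_pos: [0.5488, 0.0376, 0.0353]
eef_rot: [0.994, 0.111, 0.002, 0.002]
contact_force: [1.1, -2.6, 1.6]
opening: 0.496
```

Run:
```python
from plant import *
from h import *
rep(get_state(),[.543,-.083,.035])
```

```text
t 10.05 hx,hy,z 0.5436 -0.0842 0.0353 F h 0.46 -2.72 1.64
shift units [-0.0007 -0.0015  0.0004] m [-0.0008  0.001  -0.0003]
turn units [ 0.0015 -0.0012 -0.0001]
```

Emit:
{"op": "apply_moves", "data": {"series": [{"x": 0, "y": -0.0015, "z": 0, "wx": 0, "wy": 0, "wz": 0, "fingers": 0}, {"x": 0, "y": -0.0015, "z": 0, "wx": 0, "wy": 0, "wz": 0, "fingers": 0}, {"x": 0, "y": -0.0015, "z": 0, "wx": 0, "wy": 0, "wz": 0, "fingers": 0}]}}

```text
clock: 10.42
tool_pos: [0.5482, 0.0399, 0.0354]
eef_rot: [0.994, 0.11, 0.002, 0.003]
contact_force: [1.9, -5.3, 1.3]
opening: 0.498
```

Emit:
{"op": "apply_moves", "data": {"series": [{"x": 0, "y": -0.0015, "z": 0, "wx": 0, "wy": 0, "wz": 0, "fingers": 0}, {"x": 0, "y": -0.0015, "z": 0, "wx": 0, "wy": 0, "wz": 0, "fingers": 0}]}}

```text
clock: 10.68
tool_pos: [0.5482, 0.0398, 0.0354]
eef_rot: [0.994, 0.109, 0.002, 0.005]
contact_force: [2.3, -4.2, 2.3]
opening: 0.502
```

Emit:
{"op": "apply_moves", "data": {"series": [{"x": 0, "y": -0.002, "z": 0, "wx": 0, "wy": 0, "wz": 0, "fingers": 0}, {"x": 0, "y": -0.0023, "z": 0, "wx": 0, "wy": 0, "wz": 0, "fingers": 0}, {"x": 0, "y": -0.0023, "z": 0, "wx": 0, "wy": 0, "wz": 0, "fingers": 0}]}}

```text
clock: 11.05
tool_pos: [0.5481, 0.0398, 0.0354]
eef_rot: [0.994, 0.108, 0.002, 0.009]
contact_force: [2.7, -5.5, 1.2]
opening: 0.502
```

Run:
```python
from plant import *
from h import *
rep(get_state(),[.543,-.083,.035])
```

```text
t 11.05 hx,hy,z 0.5434 -0.0819 0.0354 F h 1.42 -5.93 1.21
shift units [-0.0005  0.0014  0.0005] m [-0.0001 -0.0012 -0.0004]
turn units [ 0.0056 -0.0008 -0.0016]
```

Emit:
{"op": "apply_moves", "data": {"series": [{"x": 0, "y": -0.0023, "z": 0, "wx": 0.002, "wy": 0, "wz": -0.0008, "fingers": 0}, {"x": 0, "y": -0.0023, "z": 0, "wx": 0.002, "wy": 0, "wz": -0.0008, "fingers": 0}]}}

```text
clock: 11.3
tool_pos: [0.5481, 0.0398, 0.0354]
eef_rot: [0.994, 0.11, 0.001, 0.005]
contact_force: [1.6, -6.7, 0.2]
opening: 0.498
```

Run:
```python
from plant import *
from h import *
rep(get_state(),[.543,-.083,.035])
```

```text
t 11.3 hx,hy,z 0.5434 -0.0819 0.0354 F h 0.13 -6.85 0.2
shift units [-0.0005  0.0014  0.0005] m [-0.0001 -0.0012 -0.0004]
turn units [ 0.0032 -0.0006 -0.0006]
```

Emit:
{"op": "apply_moves", "data": {"series": [{"x": 0, "y": -0.003, "z": 0, "wx": 0.002, "wy": 0, "wz": -0.0004, "fingers": 0}, {"x": 0, "y": -0.003, "z": 0, "wx": 0.002, "wy": 0, "wz": -0.0004, "fingers": 0}, {"x": 0, "y": -0.003, "z": 0, "wx": 0.002, "wy": 0, "wz": -0.0004, "fingers": 0}]}}

```text
clock: 11.68
tool_pos: [0.5481, 0.0399, 0.0353]
eef_rot: [0.994, 0.109, 0.001, -0.0]
contact_force: [1.7, -6.6, 0.6]
opening: 0.501
```

Emit:
{"op": "apply_moves", "data": {"series": [{"x": 0, "y": -0.0037, "z": 0, "wx": 0.001, "wy": 0, "wz": -0.0004, "fingers": 0}, {"x": 0, "y": -0.0037, "z": 0, "wx": 0.001, "wy": 0, "wz": -0.0004, "fingers": 0}, {"x": 0, "y": -0.0037, "z": 0, "wx": 0.001, "wy": 0, "wz": -0.0004, "fingers": 0}]}}

```text
clock: 12.05
tool_pos: [0.548, 0.0399, 0.0352]
eef_rot: [0.994, 0.108, 0.0, 0.001]
contact_force: [2.5, -7.0, 0.8]
opening: 0.502
```

Run:
```python
from plant import *
from h import *
rep(get_state(),[.543,-.083,.035])
```

```text
t 12.05 hx,hy,z 0.5433 -0.0818 0.0352 F h 0.9 -7.36 0.8
shift units [-0.0004  0.0015  0.0003] m [-0.0001 -0.0013 -0.0002]
turn units [ 0.0007 -0.     -0.0015]
```

Emit:
{"op": "apply_moves", "data": {"series": [{"x": 0, "y": -0.0045, "z": 0, "wx": 0.0015, "wy": 0, "wz": -0.0006, "fingers": 0}, {"x": 0, "y": -0.0045, "z": 0, "wx": 0.0015, "wy": 0, "wz": -0.0006, "fingers": 0}, {"x": 0, "y": -0.0045, "z": 0, "wx": 0.0015, "wy": 0, "wz": -0.0006, "fingers": 0}, {"x": 0, "y": -0.0045, "z": 0, "wx": 0.0015, "wy": 0, "wz": -0.0006, "fingers": 0}]}}

```text
clock: 12.55
tool_pos: [0.548, 0.0399, 0.0352]
eef_rot: [0.994, 0.108, -0.001, 0.001]
contact_force: [2.7, -8.6, 1.5]
opening: 0.502
```

Run:
```python
from plant import *
from h import *
rep(get_state(),[.543,-.083,.035])
```

```text
t 12.55 hx,hy,z 0.5433 -0.0817 0.0352 F h 0.78 -8.98 1.51
shift units [-0.0004  0.0016  0.0002] m [-0.     -0.0013 -0.0002]
turn units [ 0.0007  0.0005 -0.0017]
```

Emit:
{"op": "apply_moves", "data": {"series": [{"x": 0, "y": -0.0045, "z": 0, "wx": 0.0015, "wy": 0, "wz": -0.0007, "fingers": 0}, {"x": 0, "y": -0.0045, "z": 0, "wx": 0.0015, "wy": 0, "wz": -0.0007, "fingers": 0}, {"x": 0, "y": -0.0045, "z": 0, "wx": 0.0015, "wy": 0, "wz": -0.0007, "fingers": 0}, {"x": 0, "y": -0.0045, "z": 0, "wx": 0.0015, "wy": 0, "wz": -0.0007, "fingers": 0}, {"x": 0, "y": -0.0045, "z": 0, "wx": 0.0015, "wy": 0, "wz": -0.0007, "fingers": 0}, {"x": 0, "y": -0.0045, "z": 0, "wx": 0.0015, "wy": 0, "wz": -0.0007, "fingers": 0}]}}

```text
clock: 13.3
tool_pos: [0.548, 0.0399, 0.0351]
eef_rot: [0.994, 0.108, -0.002, 0.001]
contact_force: [2.7, -8.8, 1.2]
opening: 0.497
```

Run:
```python
from plant import *
from h import *
rep(get_state(),[.543,-.083,.035])
```

```text
t 13.3 hx,hy,z 0.5433 -0.0817 0.0351 F h 0.74 -9.14 1.24
shift units [-0.0004  0.0016  0.0002] m [-0.     -0.0013 -0.0001]
turn units [ 0.0007  0.0012 -0.0015]
```

Steady at about 9 N for over a second, so the tile is home on the end stop at TCP hy -0.0817. Now I'll retract, lift and turn the tool 90° for the side push.

Emit:
{"op": "apply_moves", "data": {"series": [{"x": 0, "y": 0.01, "z": 0, "wx": 0, "wy": 0, "wz": 0, "fingers": 0}, {"x": 0, "y": 0.02, "z": 0, "wx": 0, "wy": 0, "wz": 0, "fingers": 0}, {"x": 0, "y": 0, "z": -0.035, "wx": 0, "wy": 0, "wz": 0, "fingers": 0}, {"x": 0, "y": 0, "z": -0.035, "wx": 0, "wy": 0, "wz": 0, "fingers": 0}, {"x": 0, "y": 0, "z": -0.035, "wx": 0, "wy": 0, "wz": 0, "fingers": 0}, {"x": 0, "y": 0, "z": -0.01, "wx": 0, "wy": 0, "wz": 0.05, "fingers": 0}, {"x": 0, "y": 0, "z": 0, "wx": 0, "wy": 0, "wz": 0.055, "fingers": 0}, {"x": 0, "y": 0, "z": 0, "wx": 0, "wy": 0, "wz": 0.055, "fingers": 0}]}}

```text
clock: 14.3
tool_pos: [0.5526, 0.0169, 0.129]
eef_rot: [0.989, -0.149, -0.003, -0.003]
contact_force: [0.1, 0.3, -0.7]
opening: 0.503
```

Emit:
{"op": "apply_moves", "data": {"series": [{"x": 0, "y": 0, "z": 0, "wx": 0, "wy": 0, "wz": 0.055, "fingers": 0}, {"x": 0, "y": 0, "z": 0, "wx": 0, "wy": 0, "wz": 0.055, "fingers": 0}, {"x": 0, "y": 0, "z": 0, "wx": 0, "wy": 0, "wz": 0.055, "fingers": 0}, {"x": 0, "y": 0, "z": 0, "wx": 0, "wy": 0, "wz": 0.055, "fingers": 0}, {"x": 0, "y": 0, "z": 0, "wx": 0, "wy": 0, "wz": 0.055, "fingers": 0}, {"x": 0, "y": 0, "z": 0, "wx": 0, "wy": 0, "wz": 0.05, "fingers": 0}]}}

```text
clock: 15.05
tool_pos: [0.5514, 0.0176, 0.1279]
eef_rot: [0.78, -0.626, -0.008, -0.003]
contact_force: [-0.3, 0.3, 0.4]
opening: 0.502
```

Run:
```python
from plant import *
from h import *
rep(get_state(),[.465,-.028,.12],YAW-np.pi/2)
```

```text
t 15.05 hx,hy,z 0.5417 -0.1043 0.1279 F h -0.24 0.39 0.37
shift units [-0.0948  0.0962  0.0119] m [-0.0917  0.0575 -0.0079]
turn units [ 0.0016  0.0052 -0.0011]
```

Emit:
{"op": "apply_moves", "data": {"series": [{"x": -0.032, "y": 0.032, "z": 0, "wx": 0.0005, "wy": 0.002, "wz": 0, "fingers": 0}, {"x": -0.032, "y": 0.032, "z": 0, "wx": 0.0005, "wy": 0.002, "wz": 0, "fingers": 0}, {"x": -0.03, "y": 0.032, "z": 0, "wx": 0.0005, "wy": 0.002, "wz": 0, "fingers": 0}, {"x": 0, "y": 0, "z": 0, "wx": 0, "wy": 0, "wz": 0, "fingers": 0}, {"x": 0, "y": 0, "z": 0, "wx": 0, "wy": 0, "wz": 0, "fingers": 0}]}}

```text
clock: 15.68
tool_pos: [0.4585, 0.0761, 0.1281]
eef_rot: [0.78, -0.626, 0.0, -0.001]
contact_force: [-0.1, 0.7, -0.2]
opening: 0.502
```

Run:
```python
from plant import *
from h import *
rep(get_state(),[.475,-.028,.036],YAW-np.pi/2)
m=camera_model("wrist");p,d=snapshot("wrist");K,T=m["camera_matrix"],m["world_from_camera"]
np.savez("pics/w5.npz",p=p,K=K,T=T)
cv2.imwrite("pics/w5.png",p[:,:,::-1])
tile(p,K,T,.042,(0,0,640,260),180)
```

```text
t 15.675 hx,hy,z 0.464 -0.0267 0.1281 F h 0.08 0.69 -0.21
shift units [ 0.0017 -0.0136  0.1152] m [ 0.011   0.0012 -0.0921]
turn units [-0.0004  0.0003 -0.0013]
tile [0.5323 0.1123] [0.0901 0.1288] ang 13.064571380615234 0.22801978595355712 hx,hy 0.544 -0.0077
```

View pics/w5.png

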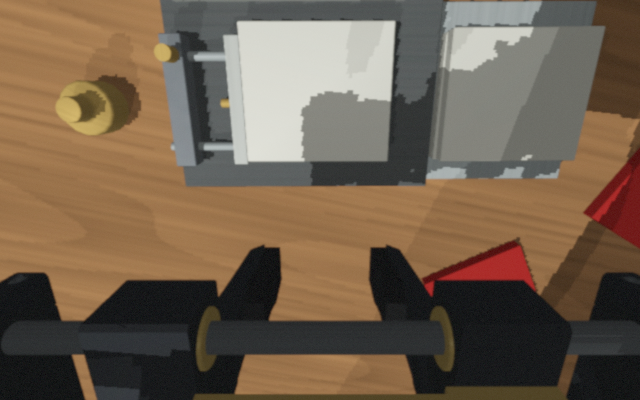

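The view shows the tile flush along the stop bar (left edge, columns 238–247), square to it, with the lower stack untouched at right. The fingers are centred on its near side. I'll descend.

Emit:
{"op": "apply_moves", "data": {"series": [{"x": 0, "y": -0.002, "z": 0.026, "wx": 0, "wy": 0, "wz": 0, "fingers": 0}, {"x": 0, "y": -0.002, "z": 0.026, "wx": 0, "wy": 0, "wz": 0, "fingers": 0}, {"x": 0, "y": -0.002, "z": 0.026, "wx": 0, "wy": 0, "wz": 0, "fingers": 0}, {"x": 0, "y": -0.002, "z": 0.02, "wx": 0, "wy": 0, "wz": 0, "fingers": 0}, {"x": 0, "y": 0, "z": 0, "wx": 0, "wy": 0, "wz": 0, "fingers": 0}, {"x": 0, "y": 0, "z": 0, "wx": 0, "wy": 0, "wz": 0, "fingers": 0}]}}

```text
clock: 16.48
tool_pos: [0.4716, 0.0746, 0.0475]
eef_rot: [0.778, -0.629, 0.002, -0.004]
contact_force: [-0.2, -0.2, -0.1]
opening: 0.5
```

Run:
```python
from plant import *
from h import *
rep(get_state(),[.480,-.028,.036],YAW-np.pi/2)
```

```text
t 16.475 hx,hy,z 0.4764 -0.0311 0.0475 F h -0.2 -0.16 -0.14
shift units [-0.0039 -0.0043  0.0144] m [ 0.0028  0.0038 -0.0115]
turn units [-0.0028  0.0002 -0.0036]
```

Emit:
{"op": "apply_moves", "data": {"series": [{"x": -0.002, "y": 0, "z": 0.007, "wx": -0.001, "wy": 0, "wz": -0.0015, "fingers": 0}, {"x": -0.001, "y": 0, "z": 0.006, "wx": -0.001, "wy": 0, "wz": -0.0015, "fingers": 0}, {"x": 0, "y": 0, "z": 0.001, "wx": -0.001, "wy": 0, "wz": -0.001, "fingers": 0}, {"x": 0, "y": 0, "z": 0, "wx": 0, "wy": 0, "wz": 0, "fingers": 0}]}}

```text
clock: 16.98
tool_pos: [0.4719, 0.0775, 0.0368]
eef_rot: [0.782, -0.623, 0.0, -0.001]
contact_force: [-1.0, 0.3, -0.2]
opening: 0.502
```

Run:
```python
from plant import *
from h import *
rep(get_state(),[.488,-.028,.036],YAW-np.pi/2)
```

```text
t 16.975 hx,hy,z 0.4774 -0.0283 0.0368 F h -0.91 0.48 -0.19
shift units [-0.0004 -0.0133  0.0011] m [ 0.0103  0.0027 -0.0008]
turn units [-0.0003  0.0002  0.0008]
```

Emit:
{"op": "apply_moves", "data": {"series": [{"x": 0, "y": -0.003, "z": 0.001, "wx": 0, "wy": 0, "wz": 0, "fingers": 0}, {"x": 0, "y": -0.003, "z": 0, "wx": 0, "wy": 0, "wz": 0, "fingers": 0}, {"x": 0, "y": -0.002, "z": 0, "wx": 0, "wy": 0, "wz": 0, "fingers": 0}, {"x": 0, "y": -0.002, "z": 0, "wx": 0, "wy": 0, "wz": 0, "fingers": 0}, {"x": 0, "y": -0.002, "z": 0, "wx": 0, "wy": 0, "wz": 0, "fingers": 0}, {"x": 0, "y": -0.002, "z": 0, "wx": 0, "wy": 0, "wz": 0, "fingers": 0}, {"x": 0, "y": -0.002, "z": 0, "wx": 0, "wy": 0, "wz": 0, "fingers": 0}, {"x": 0, "y": -0.002, "z": 0, "wx": 0, "wy": 0, "wz": 0, "fingers": 0}]}}

```text
clock: 17.98
tool_pos: [0.4821, 0.0795, 0.0361]
eef_rot: [0.782, -0.624, -0.003, 0.003]
contact_force: [-4.4, -1.6, 3.1]
opening: 0.496
```

Run:
```python
from plant import *
from h import *
rep(get_state(),[.501,-.028,.0355],YAW-np.pi/2)
```

```text
t 17.975 hx,hy,z 0.4878 -0.0286 0.0361 F h -4.65 -0.56 3.13
shift units [-0.0007 -0.0165  0.0006] m [ 0.0127  0.0035 -0.0006]
turn units [0.0027 0.0002 0.0007]
```

Run:
```python
from plant import *
from h import *
rep(get_state())
m=camera_model("wrist");p,d=snapshot("wrist");K,T=m["camera_matrix"],m["world_from_camera"]
rep(get_state())
np.savez("pics/w6.npz",p=p,K=K,T=T)
cv2.imwrite("pics/w6.png",p[:,:,::-1])
```

```text
t 17.975 hx,hy,z 0.4878 -0.0286 0.0361 F h -4.65 -0.56 3.13
turn units [ 0.002   0.0022 -0.4993]
t 18.025 hx,hy,z 0.4883 -0.0287 0.0361 F h -3.99 -0.35 2.32
turn units [ 0.0018  0.002  -0.4994]
```

View pics/w6.png

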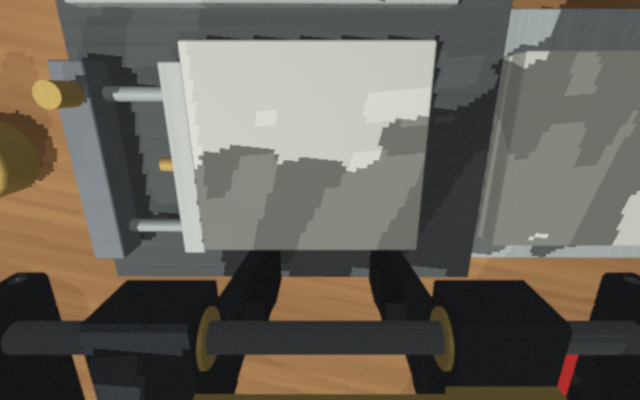

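The fingers touch only the tile: its near edge is at row 250, columns 200–418, and the bar's end at column 205 is clear of the left finger. The fence gap at the top (rows 5–40) is still open. I'll push on gently.

Emit:
{"op": "apply_moves", "data": {"series": [{"x": 0, "y": -0.002, "z": 0, "wx": 0.001, "wy": 0, "wz": 0, "fingers": 0}, {"x": 0, "y": -0.002, "z": 0, "wx": 0.001, "wy": 0, "wz": 0, "fingers": 0}, {"x": 0, "y": -0.002, "z": 0, "wx": 0.001, "wy": 0, "wz": 0, "fingers": 0}]}}

```text
clock: 18.4
tool_pos: [0.4881, 0.0806, 0.036]
eef_rot: [0.782, -0.624, 0.001, -0.001]
contact_force: [-2.0, -0.9, 0.0]
opening: 0.503
```

Run:
```python
from plant import *
from h import *
rep(get_state(),[.501,-.028,.0355],YAW-np.pi/2)
```

```text
t 18.4 hx,hy,z 0.4939 -0.0289 0.036 F h -2.15 -0.45 0.01
shift units [-0.0011 -0.0089  0.0007] m [ 0.0067  0.0024 -0.0005]
turn units [-0.0011  0.      0.0006]
```

Emit:
{"op": "apply_moves", "data": {"series": [{"x": 0, "y": -0.0015, "z": 0, "wx": 0, "wy": 0, "wz": 0, "fingers": 0}, {"x": 0, "y": -0.0015, "z": 0, "wx": 0, "wy": 0, "wz": 0, "fingers": 0}, {"x": 0, "y": -0.0015, "z": 0, "wx": 0, "wy": 0, "wz": 0, "fingers": 0}]}}

```text
clock: 18.77
tool_pos: [0.4924, 0.0814, 0.036]
eef_rot: [0.782, -0.624, 0.001, -0.002]
contact_force: [-2.0, -1.6, 1.9]
opening: 0.5
```

Run:
```python
from plant import *
from h import *
rep(get_state(),[.501,-.028,.0355],YAW-np.pi/2)
```

```text
t 18.775 hx,hy,z 0.4982 -0.029 0.036 F h -2.34 -1.1 1.88
shift units [-0.0012 -0.0035  0.0006] m [ 0.0025  0.0016 -0.0005]
turn units [-0.0014 -0.      0.0006]
```

Emit:
{"op": "apply_moves", "data": {"series": [{"x": 0, "y": -0.0015, "z": 0, "wx": 0, "wy": 0, "wz": 0, "fingers": 0}, {"x": 0, "y": -0.0015, "z": 0, "wx": 0, "wy": 0, "wz": 0, "fingers": 0}, {"x": 0, "y": -0.0015, "z": 0, "wx": 0, "wy": 0, "wz": 0, "fingers": 0}]}}

```text
clock: 19.15
tool_pos: [0.4948, 0.082, 0.0359]
eef_rot: [0.782, -0.624, 0.0, -0.001]
contact_force: [-5.3, -1.8, 4.2]
opening: 0.502
```

Run:
```python
from plant import *
from h import *
rep(get_state(),[.501,-.028,.0355],YAW-np.pi/2)
```

```text
t 19.15 hx,hy,z 0.5007 -0.029 0.0359 F h -5.57 -0.6 4.23
shift units [-0.0012 -0.0004  0.0006] m [ 0.0001  0.001  -0.0004]
turn units [-0.0005 -0.      0.0006]
```

Emit:
{"op": "apply_moves", "data": {"series": [{"x": 0, "y": -0.0023, "z": -0.0005, "wx": 0, "wy": 0, "wz": 0, "fingers": 0}, {"x": 0, "y": -0.0023, "z": -0.0005, "wx": 0, "wy": 0, "wz": 0, "fingers": 0}, {"x": 0, "y": -0.0023, "z": -0.0005, "wx": 0, "wy": 0, "wz": 0, "fingers": 0}]}}

```text
clock: 19.52
tool_pos: [0.4948, 0.0821, 0.0362]
eef_rot: [0.781, -0.624, -0.003, 0.004]
contact_force: [-4.8, -1.7, 0.4]
opening: 0.5
```

Run:
```python
from plant import *
from h import *
rep(get_state(),[.501,-.028,.0355],YAW-np.pi/2)
```

```text
t 19.525 hx,hy,z 0.5007 -0.0288 0.0362 F h -5.08 -0.55 0.42
shift units [-0.001  -0.0004  0.0008] m [ 0.0001  0.0009 -0.0007]
turn units [0.0032 0.0001 0.0004]
```

Emit:
{"op": "apply_moves", "data": {"series": [{"x": 0, "y": -0.003, "z": 0, "wx": 0.0015, "wy": 0, "wz": 0, "fingers": 0}, {"x": 0, "y": -0.0035, "z": 0, "wx": 0.0015, "wy": 0, "wz": 0, "fingers": 0}, {"x": 0, "y": -0.0035, "z": 0, "wx": 0.0015, "wy": 0, "wz": 0, "fingers": 0}]}}

```text
clock: 19.9
tool_pos: [0.4948, 0.0822, 0.0358]
eef_rot: [0.781, -0.624, -0.004, 0.004]
contact_force: [-7.5, -2.0, 6.0]
opening: 0.502
```

Run:
```python
from plant import *
from h import *
rep(get_state(),[.501,-.028,.0355],YAW-np.pi/2)
```

```text
t 19.9 hx,hy,z 0.5008 -0.0288 0.0358 F h -7.75 -0.3 5.97
shift units [-0.001  -0.0003  0.0004] m [ 0.0001  0.0008 -0.0003]
turn units [0.0037 0.0001 0.0002]
```

Emit:
{"op": "apply_moves", "data": {"series": [{"x": 0, "y": -0.004, "z": -0.0003, "wx": 0.002, "wy": 0, "wz": 0, "fingers": 0}, {"x": 0, "y": -0.004, "z": -0.0003, "wx": 0.002, "wy": 0, "wz": 0, "fingers": 0}, {"x": 0, "y": -0.004, "z": -0.0003, "wx": 0.002, "wy": 0, "wz": 0, "fingers": 0}]}}

```text
clock: 20.27
tool_pos: [0.4947, 0.0822, 0.0358]
eef_rot: [0.781, -0.624, -0.004, 0.004]
contact_force: [-6.7, -1.6, 5.1]
opening: 0.499
```

Run:
```python
from plant import *
from h import *
rep(get_state(),[.501,-.028,.0355],YAW-np.pi/2)
```

```text
t 20.275 hx,hy,z 0.5007 -0.0288 0.0358 F h -6.92 -0.11 5.11
shift units [-0.001  -0.0004  0.0004] m [ 0.0001  0.0008 -0.0003]
turn units [0.0038 0.0002 0.0001]
```

Emit:
{"op": "apply_moves", "data": {"series": [{"x": 0, "y": -0.0048, "z": -0.0007, "wx": 0.002, "wy": 0, "wz": 0, "fingers": 0}, {"x": 0, "y": -0.0048, "z": -0.0007, "wx": 0.002, "wy": 0, "wz": 0, "fingers": 0}, {"x": 0, "y": -0.0048, "z": -0.0007, "wx": 0.002, "wy": 0, "wz": 0, "fingers": 0}]}}

```text
clock: 20.65
tool_pos: [0.4948, 0.0822, 0.0359]
eef_rot: [0.781, -0.624, -0.005, 0.006]
contact_force: [-6.6, -1.9, 2.6]
opening: 0.498
```

Run:
```python
from plant import *
from h import *
rep(get_state(),[.501,-.028,.0355],YAW-np.pi/2)
```

```text
t 20.65 hx,hy,z 0.5008 -0.0287 0.0359 F h -6.88 -0.45 2.64
shift units [-0.0009 -0.0003  0.0005] m [ 0.0001  0.0008 -0.0004]
turn units [0.0051 0.0002 0.    ]
```

Emit:
{"op": "apply_moves", "data": {"series": [{"x": 0, "y": -0.0052, "z": -0.0005, "wx": 0.0035, "wy": 0, "wz": 0, "fingers": 0}, {"x": 0, "y": -0.0052, "z": -0.0005, "wx": 0.0035, "wy": 0, "wz": 0, "fingers": 0}, {"x": 0, "y": -0.0052, "z": -0.0005, "wx": 0.0035, "wy": 0, "wz": 0, "fingers": 0}]}}

```text
clock: 21.02
tool_pos: [0.4948, 0.0822, 0.0358]
eef_rot: [0.781, -0.625, -0.003, 0.003]
contact_force: [-8.0, -1.5, 3.5]
opening: 0.502
```

Run:
```python
from plant import *
from h import *
rep(get_state(),[.501,-.028,.0355],YAW-np.pi/2)
```

```text
t 21.025 hx,hy,z 0.5008 -0.0287 0.0358 F h -8.16 0.31 3.48
shift units [-0.0009 -0.0003  0.0003] m [ 0.      0.0008 -0.0003]
turn units [ 0.0025  0.0003 -0.0001]
```

Emit:
{"op": "apply_moves", "data": {"series": [{"x": 0, "y": -0.0056, "z": -0.0006, "wx": 0.003, "wy": 0, "wz": 0, "fingers": 0}, {"x": 0, "y": -0.0056, "z": -0.0006, "wx": 0.003, "wy": 0, "wz": 0, "fingers": 0}, {"x": 0, "y": -0.0056, "z": -0.0006, "wx": 0.003, "wy": 0, "wz": 0, "fingers": 0}, {"x": 0, "y": -0.0056, "z": -0.0006, "wx": 0.003, "wy": 0, "wz": 0, "fingers": 0}]}}

```text
clock: 21.52
tool_pos: [0.4948, 0.0823, 0.0358]
eef_rot: [0.781, -0.625, -0.002, 0.002]
contact_force: [-8.5, -2.0, 3.0]
opening: 0.5
```

Run:
```python
from plant import *
from h import *
rep(get_state(),[.501,-.028,.0355],YAW-np.pi/2)
```

```text
t 21.525 hx,hy,z 0.5008 -0.0287 0.0358 F h -8.76 -0.02 3.01
shift units [-0.0009 -0.0002  0.0003] m [ 0.      0.0007 -0.0003]
turn units [ 0.0017  0.0004 -0.0001]
```

Steady at 8.8 N. I'll hold it there a little longer.

Emit:
{"op": "apply_moves", "data": {"series": [{"x": 0, "y": -0.0056, "z": -0.0006, "wx": 0.0028, "wy": 0, "wz": 0, "fingers": 0}, {"x": 0, "y": -0.0056, "z": -0.0006, "wx": 0.0028, "wy": 0, "wz": 0, "fingers": 0}, {"x": 0, "y": -0.0056, "z": -0.0006, "wx": 0.0028, "wy": 0, "wz": 0, "fingers": 0}, {"x": 0, "y": -0.0056, "z": -0.0006, "wx": 0.0028, "wy": 0, "wz": 0, "fingers": 0}, {"x": 0, "y": -0.0056, "z": -0.0006, "wx": 0.0028, "wy": 0, "wz": 0, "fingers": 0}, {"x": 0, "y": -0.0056, "z": -0.0006, "wx": 0.0028, "wy": 0, "wz": 0, "fingers": 0}]}}

```text
clock: 22.28
tool_pos: [0.4948, 0.0822, 0.0358]
eef_rot: [0.781, -0.625, -0.002, 0.002]
contact_force: [-8.3, -1.6, 3.5]
opening: 0.5
```

Emit:
{"op": "apply_moves", "data": {"series": [{"x": 0, "y": 0.008, "z": 0, "wx": 0, "wy": 0, "wz": 0, "fingers": 0}, {"x": 0, "y": 0.02, "z": 0, "wx": 0, "wy": 0, "wz": 0, "fingers": 0}, {"x": 0, "y": 0, "z": -0.035, "wx": 0, "wy": 0, "wz": 0, "fingers": 0}, {"x": 0, "y": 0, "z": -0.035, "wx": 0, "wy": 0, "wz": 0, "fingers": 0}, {"x": 0, "y": 0, "z": -0.035, "wx": 0, "wy": 0, "wz": 0, "fingers": 0}, {"x": 0, "y": 0, "z": 0, "wx": 0, "wy": 0, "wz": 0, "fingers": 0}]}}

```text
clock: 23.02
tool_pos: [0.4819, 0.0807, 0.1228]
eef_rot: [0.781, -0.624, 0.004, -0.007]
contact_force: [0.0, 0.1, -0.3]
opening: 0.497
```

Run:
```python
from plant import *
from h import *
rep(get_state(),None,YAW-np.pi/2)
m=camera_model("wrist");p,d=snapshot("wrist");K,T=m["camera_matrix"],m["world_from_camera"]
np.savez("pics/w7.npz",p=p,K=K,T=T)
a=p[:,:,::-1]
cv2.imwrite("pics/w7.png",cv2.resize(a[0:240,120:620],None,fx=1.6,fy=1.6,interpolation=cv2.INTER_CUBIC))
```

```text
t 23.025 hx,hy,z 0.4879 -0.0274 0.1228 F h 0.04 0.06 -0.29
turn units [-0.0052  0.0009  0.0003]
```

View pics/w7.png

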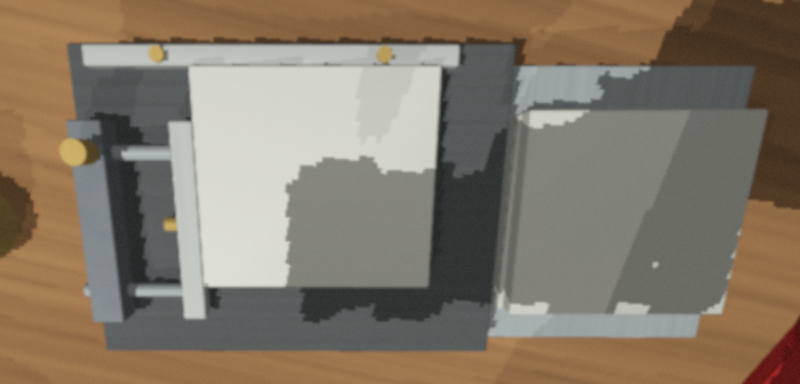

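The view shows the tile against the fence (top edge at row 66) and the bar (left edge, columns 190–205), with the lower stack unmoved. I'll zoom in on the bar joint to check that it is flush.

Run:
```python
from h import *
f=np.load("pics/w7.npz");p=f["p"]
a=cv2.resize(p[30:205,215:290,::-1],None,fx=3.4,fy=3.4,interpolation=cv2.INTER_NEAREST)
b=cv2.resize(np.load("pics/w5.npz")["p"][10:185,220:295,::-1],None,fx=3.4,fy=3.4,interpolation=cv2.INTER_NEAREST)
c=cv2.resize(p[25:60,225:405,::-1],None,fx=1.55,fy=3.4,interpolation=cv2.INTER_NEAREST)
c=cv2.copyMakeBorder(c,0,a.shape[0]-c.shape[0],0,0,cv2.BORDER_CONSTANT)
cv2.imwrite("pics/z.png",np.hstack([a,b,c]))
g=cv2.cvtColor(p,cv2.COLOR_RGB2GRAY)
for r in (85,110,140,170): print(r,g[r,218:262].tolist())
for c_ in (250,300,350,390): print(c_,g[24:52,c_].tolist())
def H(uv,z):
    w=ray(f["K"],f["T"],uv,z)[:,:2];return [(w@[np.cos(.2235),np.sin(.2235)]).round(4).tolist(),(w@[-np.sin(.2235),np.cos(.2235)]).round(4).tolist()]
print(H([(239,42),(395,42),(388,179),(248,179)],.042))
```

```text
85 [84, 86, 87, 84, 84, 84, 86, 117, 171, 190, 194, 193, 192, 194, 196, 195, 197, 195, 196, 194, 190, 176, 161, 190, 210, 214, 214, 214, 215, 214, 214, 214, 214, 215, 215, 215, 215, 215, 215, 214, 214, 214, 215, 214]
110 [94, 94, 93, 93, 94, 94, 93, 93, 94, 122, 171, 193, 194, 192, 194, 194, 195, 197, 198, 197, 197, 195, 192, 175, 169, 196, 213, 217, 217, 217, 216, 216, 216, 216, 216, 215, 216, 216, 215, 217, 216, 216, 216, 217]
140 [97, 95, 95, 107, 135, 159, 169, 170, 171, 170, 170, 172, 182, 194, 196, 195, 195, 195, 197, 198, 198, 197, 197, 196, 192, 177, 168, 196, 215, 220, 219, 218, 218, 218, 218, 218, 218, 218, 218, 218, 218, 218, 218, 217]
170 [85, 86, 86, 87, 87, 88, 83, 85, 85, 88, 88, 86, 84, 86, 119, 175, 195, 198, 198, 198, 198, 199, 199, 199, 198, 198, 196, 182, 169, 198, 217, 220, 221, 221, 221, 221, 221, 221, 221, 221, 221, 221, 221, 220]
250 [112, 90, 78, 112, 162, 184, 189, 189, 190, 190, 192, 191, 185, 183, 183, 177, 164, 182, 205, 212, 212, 211, 212, 212, 212, 212, 212, 212]
300 [100, 74, 65, 101, 156, 181, 188, 187, 188, 188, 190, 189, 182, 180, 181, 170, 147, 173, 204, 210, 211, 210, 210, 211, 211, 211, 211, 211]
350 [95, 72, 56, 91, 149, 174, 178, 180, 178, 176, 175, 176, 176, 177, 178, 176, 164, 175, 192, 195, 197, 196, 197, 197, 196, 196, 196, 197]
390 [70, 58, 59, 97, 151, 179, 185, 186, 188, 187, 189, 188, 185, 180, 177, 168, 146, 174, 202, 209, 209, 209, 209, 209, 210, 209, 210, 209]
[[0.6018, 0.6018, 0.5132, 0.513], [0.0251, -0.0733, -0.0739, 0.0255]]
```

View pics/z.png

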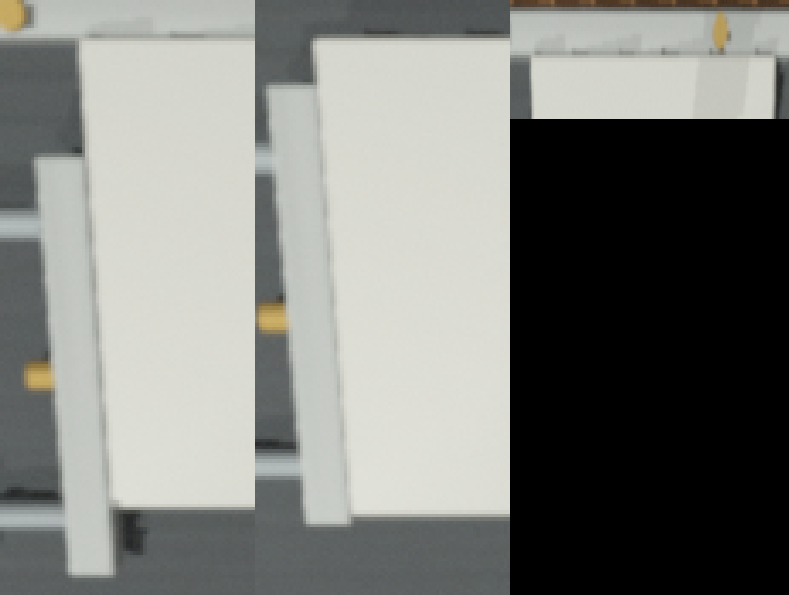

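The joint lines to the bar and fence are thin and even along their whole length, with no dark gap or wedge. The pin sticks out behind the bar about as far as it did right after the end press. I'll hand the job in.

Run:
```python
from plant import *
print(get_state()["contact_force"]);print(finish_job())
```

```text
[ 0.730756    0.84555553 -1.01108756]
the job is handed in; nothing more can be done
None
```

The top tile now lies on the platform, flush and square against both the end stop and the side fence. I handed the job in at about 23 s with the robot clear of everything.

- **Slide:** I pushed the tile along the hearth's +y with two half-open fingers about 5 mm above the joint. This took roughly 1–2 N, and the tile was never lifted.
- **End stop:** I felt the bar where the camera had suggested. Readings there were 7–9 N over the last ~1.6 s of the press, with about 9 N at the start and end of the final 0.75 s hold.
- **Side fence:** From the near side, readings were 8–9 N over the last ~1.3 s.
- **Force limits:** The highest force I read was about 9.5 N in total. Forces are only read at the end of each call, so any peaks between readings were not seen. The tile needed about 4–5 N to start moving sideways.
- **Downward drag:** During the side press the fingers also dragged down on the tile's edge by up to 6 N, which I trimmed to about 3 N for the hold.

**Last checks:** In the final wrist picture, the joint lines to the bar and fence are even along their length. The end pin looks as far in as it did right after the end press; this is judged from the picture, since the pin has no readout. The two lower tiles looked unmoved. I did not take a final overall picture of the rest of the bench, but no move came near the other objects. No check failed or disagreed.

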